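Raise the bay barrier and slide the tip box home

ROBOT

A 6-joint arm with a two-finger parallel gripper is mounted at the origin on a cart in front of the work surface, level with it; the furniture and walls round the work are solid. World frame = base frame: x ahead of the robot, y to its left, z up, the work surface at z = 0. Lengths are in mm, angles in degrees, forces in N, time in s.
With the tool pointing down it reaches from about 275 to 850 mm from the base axis. Payload 19 kg.
Tool frame: the origin (TCP) lies midway between the tips of the shut fingers; the grasp point (between the pads) lies 19 mm behind it (bot.tcp_to_grasp is the distance from the TCP to the grasp point, in mm); z points along the fingers, y is the line along which they close (so a half turn about z gives the same grasp; the last joint's range is limited). The gripper opens to 85 mm and grips with 20 to 120 N. Pads are 22 mm wide; open, the fingers measure 114 mm over their backs; the gripper's body (76 mm by 85 mm) begins 54 mm behind the grasp point. The pads swing forward as they close: fully open they stand 13 mm farther back than shut.
Start: joints at [66.864, 8.623, 82.357, -0, 89.026, -7.678], TCP at [153.265, 554.166, 231.267] pointing down, gripper open.
Joint ranges: [-160.23, 160.23], [-39.13, 120.54], [6.94, 153.29], [-79.49, 259.48], [9.18, 160.14], [-161.06, 161.06]. Speed limits (degrees/s): [108.29, 108.29, 127.2, 172.46, 172.46, 172.46].

INTERFACE

Orientations are given as [roll, pitch, yaw] about the fixed x, y, z axes, in that order (R = Rz(yaw) Ry(pitch) Rx(roll)).
In Python, from workcell import bot gives the robot as it stands.
- The arm moves only by the tool apply_moves, never from a script. Its argument "increments" is a list of rows, each a list of 6 numbers: the shift along the tool's x, y, z in mm, then the turn, a rotation vector about the tool's x, y, z in degrees. A call has exactly 8 rows; each row shifts and turns the commanded pose from where the row before left it, along the tool's axes as they then stand; what a row does not reach is not made up. A row lasts 1/8 s, in which the tool goes at most 62.5 mm and 10.7 degrees, less where a joint would pass 70% of its speed; a pose out of reach is approached as far as the arm can. A call with a gripper value outside its range is refused whole. "claw" is the opening, from -1 (shut) to 1 (fully open), set as the call begins (left out, the last holds). The fingers move at their own pace and stop on an object; the grip force is fixed at half the most. Time passes only in rows, so rows that do not move let the fingers close, or fill a call up. It gives the time, the measured TCP pose, the force, the opening and the grip force at its end, in the units of the state.
- bot.state(): the state, without advancing time (a new reading comes with each control period).
- bot.capture(name): name is "scene" or "top" or "wrist"; returns the picture (420x560x3 uint8, blue, green, red); there is no depth.
- bot.camera_info(name): a dict with "mtx" (3x3 intrinsics, pixels), "k1" (the pictures are not rectified: a ray, as slopes to the right and down, at radius r is drawn at 1 + k1 r^2 times it, then the intrinsics apply), "pose" (4x4, takes a point from camera to world coordinates). Camera axes: x right, y up, looking along -z (the intrinsics and any distortion apply to the point x, -y, -z); pixel columns grow to the right and rows downward; lengths in mm; the calibration is good to about 2 mm. A picture is of the moment at which its call begins: read the wrist's pose just before it. camera_info takes no time and is no camera call; for the wrist camera it gives the pose at the moment of the call.
- bot.close_job(): hands the job in; it is judged then, once.
The state is a dict: "time_s": time; "joint_positions": joint angles; "joint_velocities": joint speeds; "effort": joint torques, N m; "ee_pos": TCP position; "eef_rot": TCP orientation; "ft_force": force on the tool from outside, world axes, zero at the start; "wrist_torque": the same for the moment, N m; "opening": opening from 0.0 (shut) to 1.0 (fully open); "grip_force": force on a finger pad.
Only numpy, scipy, OpenCV 4.12 (cv2) and the standard library are available. Lean on these libraries where they do the work, as an engineer would, in place of code of your own. Each camera call takes 0.05 s, during which the arm holds its last target. There are 200 camera calls.

TASK

Push the counterweighted barrier arm of the loading bay up past its balance point, so that it stays raised by itself, then push the pipette tip box along its guide rails into the bay until it is fully home against the back stop. Do it all by pushing with the fingers: do not grip or lift anything, and leave the vial, the beaker and the timer standing where they are.

Things in the scene. Friction and masses are not known exactly. Their poses are not given: they have to be found in the camera images.
- bay: fixed bay (mm): base plate 250 x 176 x 6, x -135 to 115, y +-88 in its frame. Origin at desk height on the lane's centre line under the lowered cross bar; x points into the bay, away from the robot, y left, z up. Guide rails along x: inner faces y +-64, outer +-70, tops z 29. Back stop: near face x 105, top z 55. Left post at x 79-115, y 74-81, top z 78; right rest post at x 0, y -78, top z 94
- barrier (a joint): angle of the steel barrier arm (rad): 0 = down, blocking the lane, sloping up 0.35 rad from hinge to free end; grows as its free end swings up and away from the robot; 1.40 = raised, against its stop, just beyond upright. Balances near 0.6: let go below that it falls shut, above it it falls on to 1.40 and stays. Damped hinge; 1 to 3 N at the handle lift it
- barrier_handle (a point): middle of the black round handle, 18 mm diameter, 60 mm long, which points sideways (along the bay's y, from y 106 to 166 mm in its frame) out of the left of the arm's free end, outside the lane. Moves with the arm, 110 mm from the hinge axis. With the barrier down it is 100 mm over the desk (x 0 in the bay's frame) with free space below: push it up and away from under it
- barrier_hinge (a point): fixed point on the hinge axis, at x 103, y 90, z 62 mm in the bay's frame; the axis runs along the bay's y. The arm has a 44 mm round steel counterweight above and behind the hinge. From its free end a 12 mm cross bar with a hanging plate (lower edge 40 mm over the desk) runs right across the lane and blocks the box until it is raised
- tip_box: blue pipette tip box, clear lid shut, 0.3 kg, loose, on the base plate between the rails (3 mm play a side), in front of the barrier. 122 mm wide across the lane, 73 mm high. Origin: centre of its underside; z up, its x points to the robot. Flat near side 42 mm from the origin; far side 40 mm, meets the back stop (a small lip passes over it). Fully home: origin at x 65 mm in the bay's frame
- amber_vial: bystander: amber glass vial, white cap, 28 mm diameter, 64 mm high, loose, left of the bay's far end; origin at its underside
- beaker: bystander: small clear beaker, 53 mm diameter, 61 mm high, loose, right of the bay; origin at its underside
- timer: bystander: flat white timer with keys, 60 x 66 x 19 mm, loose, right of the bay's near end; origin at its underside

How it is judged:
By the outcome, as a careful person would: the job done as asked, in the order asked, and still so for the second after the job is handed in, with the robot touching nothing.
It also fails if it takes over 54 s, if anything falls off the work surface, if the arm or the gripper's body presses on something with over 40 N, if the wrist force passes 120 N, or if a joint passes its speed limit or range.

## Working session

There is one attempt and no reset: what is moved stays moved. The work goes in short steps, Python scripts to look and compute and a tool call to move; the robot and the scene stay as the last step left them, time stands still between calls to the robot, and variables do not carry over. Pictures are saved under pics/ and viewed, at most 10 in all, crops included, and the job is handed in when it is done.

Besides the shell and the picture viewer there is one more tool, called as a command line: name --pt "numbers of a row" for each row, then --argument value for the rest. apply_moves: Moves the arm, as the interface text tells. Its arguments: {"type":"object","properties":{"increments":{"type":"array","items":{"type":"array","items":{"type":"number"}}},"claw":{"type":"number"}},"required":["increments"]}

```bash
mkdir -p pics; ls; python3 - <<'E'
from workcell import bot
import cv2,numpy as np
for n in("scene","top"):
    im=bot.capture(n); cv2.imwrite(f"pics/{n}0.png",im)
    c=bot.camera_info(n); print(n,np.round(c["mtx"],1).tolist(),c["k1"],np.round(c["pose"],3).tolist())
s=bot.state(); print(s)
E
```

```text
pics
scene [[416.8, 0.0, 286.0], [0.0, 416.8, 213.4], [0.0, 0.0, 1.0]] -0.030145654934942125 [[-0.286, -0.778, 0.56, 1047.991], [0.958, -0.242, 0.154, 183.044], [0.015, 0.581, 0.814, 842.741], [0.0, 0.0, 0.0, 1.0]]
top [[401.1, 0.0, 277.7], [0.0, 401.1, 209.2], [0.0, 0.0, 1.0]] -0.08231930695223924 [[0.027, 0.994, -0.102, 434.667], [-0.999, 0.024, -0.028, 22.944], [-0.025, 0.103, 0.994, 968.938], [0.0, 0.0, 0.0, 1.0]]
{'time_s': 0.1, 'joint_positions': array([ 6.68642555e+01,  8.64539013e+00,  8.23873347e+01,  1.40063928e-03,
        8.90277549e+01, -7.67681386e+00]), 'joint_velocities': array([ 0.07862377, -0.07692479, -0.08838515, -0.11173058,  0.04818986,
       -0.03379767]), 'effort': array([ 3.54589734e-03, -7.14376831e+01, -5.71786702e+01, -3.98129268e-04,
        7.34197529e-03,  2.67101984e-05]), 'ee_pos': array([153.18026848, 553.99042787, 230.78002103]), 'eef_rot': array([-1.79940249e+02, -9.46704551e-03,  1.64541040e+02]), 'ft_force': array([ 0.71268045,  0.78702123, -0.60166659]), 'wrist_torque': array([0.03872421, 0.02543874, 0.02337547]), 'grip_force': 0.0, 'opening': 1.0036659736165472}
```

View pics/scene0.png

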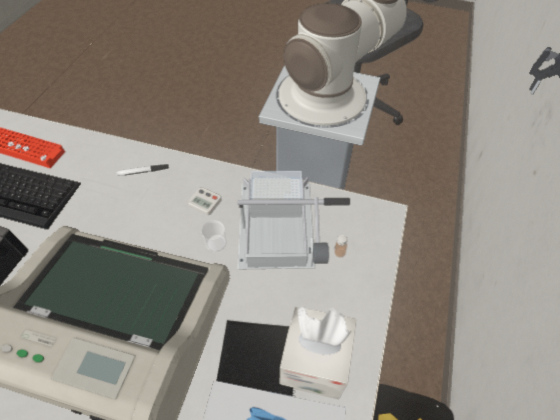

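View pics/top0.png

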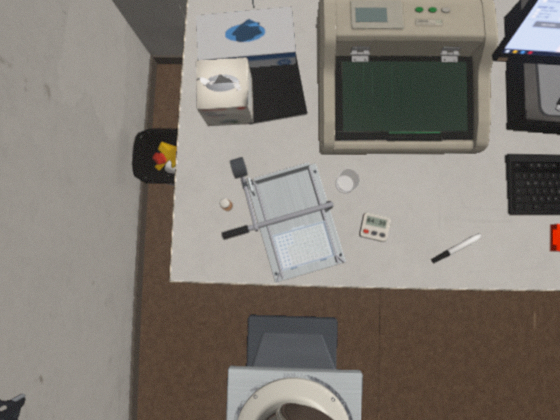

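The scene view shows the box at about (277,190), the barrier bar running from (240,203) to (350,201) with the black handle at (337,201), the counterweight at (321,253), the vial at (341,246), the beaker at (214,236) and the timer at (205,200). In the top view the handle is at (235,232), the counterweight at (238,168), and the bay is turned by roughly 15–20°. I'll enlarge both views to get corners.

```bash
python3 - <<'E'
import cv2
a=cv2.imread("pics/top0.png")[145:290,205:395]; cv2.imwrite("pics/topc.png",cv2.resize(a,None,fx=4,fy=4,interpolation=cv2.INTER_CUBIC))
a=cv2.imread("pics/scene0.png")[160:280,185:365]; cv2.imwrite("pics/scenec.png",cv2.resize(a,None,fx=4,fy=4,interpolation=cv2.INTER_CUBIC))
E
```

```text
(no output)
```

View pics/topc.png

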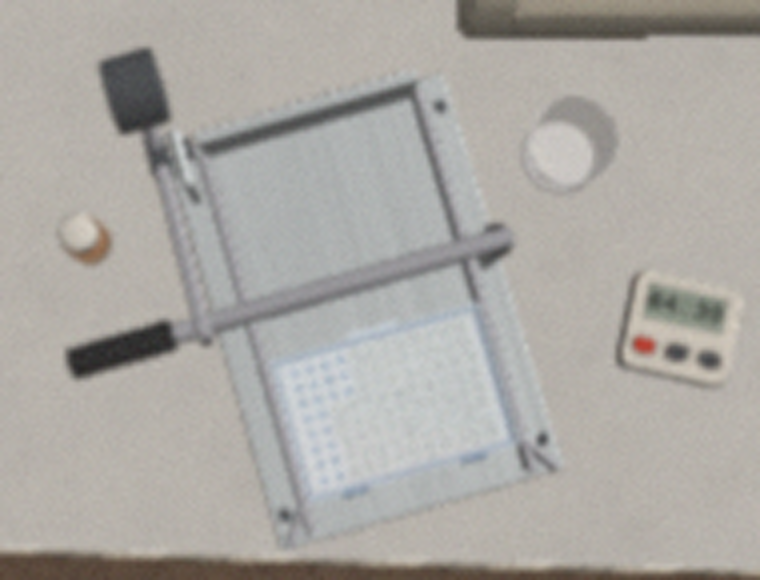

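View pics/scenec.png

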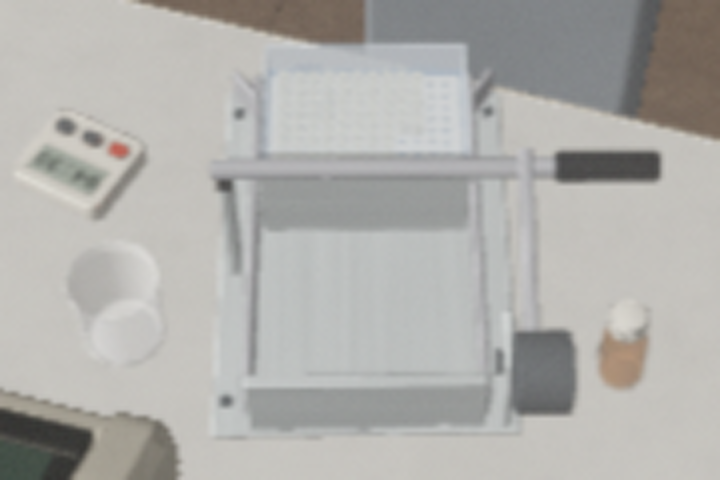

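The top crop shows the plate's near corners at crop (280,547) and (562,467), the box lid's corners at about (275,357), (475,308), (520,443) and (308,500), and the handle running from (70,362) to (172,335). The scene crop shows the plate's far corners at (212,437) and (520,432) and the handle running from (557,165) to (660,165).

```bash
cat > h.py <<'E'
import cv2,numpy as np
from workcell import bot
def ray(n,uv):
    c=bot.camera_info(n);K=c["mtx"];P=np.array(c["pose"])
    p=cv2.undistortPoints(np.array([[uv]],float),np.array(K,float),np.array([c["k1"],0,0,0,0]))[0,0]
    d=P[:3,:3]@[p[0],-p[1],-1]; return P[:3,3],d/np.linalg.norm(d)
def onz(n,uv,z):
    o,d=ray(n,uv); return o+d*(z-o[2])/d[2]
def tri(a,b):
    (o,d),(p,e)=ray("top",a),ray("scene",b)
    t=np.linalg.lstsq(np.c_[d,-e],p-o,rcond=None)[0]; q,r=o+d*t[0],p+e*t[1]
    return (q+r)/2,np.linalg.norm(q-r)
T=lambda u,v:(205+u/4-.375,145+v/4-.375)
S=lambda u,v:(185+u/4-.375,160+v/4-.375)
E
python3 - <<'E'
from h import *
np.set_printoptions(precision=1,suppress=True)
def dark(n,r):
    im=cv2.imread(f"pics/{n}0.png"); g=cv2.cvtColor(im,6)
    m=np.zeros_like(g); x0,y0,x1,y1=r; m[y0:y1,x0:x1]=(g[y0:y1,x0:x1]<75)*255
    p=np.argwhere(m)[:,::-1].astype(np.float32); return p.mean(0),cv2.minAreaRect(p)
t=dark("top",(215,220,255,245)); s=dark("scene",(315,190,355,212)); print(t,s); print("handle",tri(t[0],s[0]))
t2=dark("top",(225,150,250,182)); print(t2); print("cw",tri(t2[0],dark("scene",(310,238,331,266))[0]))
nl,nr=onz("top",T(280,547),6),onz("top",T(562,467),6)
fr,fl=onz("scene",S(212,437),6),onz("scene",S(520,432),6)
print("plate",nl,nr,fl,fr)
src=np.array([[-135,88],[-135,-88],[115,88],[115,-88]],float);dst=np.array([nl,nr,fl,fr])[:,:2]
a=src-src.mean(0);b=dst-dst.mean(0)
th=np.arctan2((a[:,0]*b[:,1]-a[:,1]*b[:,0]).sum(),(a*b).sum());R=np.array([[np.cos(th),-np.sin(th)],[np.sin(th),np.cos(th)]])
o=dst.mean(0)-R@src.mean(0); print("bay",o,np.degrees(th),"resid",dst-(src@R.T+o))
np.save("bay.npy",[*o,th])
B=lambda p:np.r_[(np.array(p)[:2]-o)@R,p[2]]
print("handle in bay",B(tri(t[0],s[0])[0]))
for p in [(275,357),(475,308),(520,443),(308,500)]: print("lid",B(onz("top",T(*p),73)))
for p in [(267,45),(467,45)]: print("lidnear scene",B(onz("scene",S(*p),73)))
print("lid corners tri",[B(tri(T(*a),S(*b))[0]) for a,b in (((308,500),(467,45)),((520,443),(267,45)))])
print("vial",B(onz("top",T(82,232),64)),B(onz("scene",S(628,318),64)),"restpost",B(onz("top",T(498,243),94)))
E
```

```text
(array([234.9, 232. ], dtype=float32), ((234.79458618164062, 232.0015869140625), (6.320525646209717, 25.677133560180664), 73.61045837402344)) (array([340.5, 200.9], dtype=float32), ((337.0, 201.0), (4.0, 20.0), 90.0))
handle (array([470.7, 144.3, 101.7]), np.float64(10.617802307671026))
(array([238.9, 171.5], dtype=float32), ((238.0, 168.0), (17.708751678466797, 11.384199142456055), 71.56504821777344))
 ** On entry to DLASCL parameter number  4 had an illegal value
 ** On entry to DLASCL parameter number  4 had an illegal value
 ** On entry to DLASCL parameter number  4 had an illegal value
 ** On entry to DLASCL parameter number  4 had an illegal value
 ** On entry to DLASCL parameter number  5 had an illegal value
 ** On entry to DLASCL parameter number  4 had an illegal value<stdin>:6: RuntimeWarning: Mean of empty slice.
  ret = um.true_divide(
Traceback (most recent call last):
  File "h.py", line 11, in tri
    t=np.linalg.lstsq(np.c_[d,-e],p-o,rcond=None)[0]; q,r=o+d*t[0],p+e*t[1]
      ~~~~~~~~~~~~~~~^^^^^^^^^^^^^^^^^^^^^^^^^^^^
numpy.linalg.LinAlgError: SVD did not converge in Linear Least Squares
```

```bash
python3 - <<'E'
from h import *
np.set_printoptions(precision=1,suppress=True)
h=tri((234.8,232.0),(337,201)); print("handle",h)
nl,nr=onz("top",T(280,547),6),onz("top",T(562,467),6)
fr,fl=onz("scene",S(212,437),6),onz("scene",S(520,432),6)
print("plate",nl,nr,fl,fr)
src=np.array([[-135,88],[-135,-88],[115,88],[115,-88]],float);dst=np.array([nl,nr,fl,fr])[:,:2]
a=src-src.mean(0);b=dst-dst.mean(0)
th=np.arctan2((a[:,0]*b[:,1]-a[:,1]*b[:,0]).sum(),(a*b).sum());R=np.array([[np.cos(th),-np.sin(th)],[np.sin(th),np.cos(th)]])
o=dst.mean(0)-R@src.mean(0); print("bay",o,np.degrees(th),"resid",dst-(src@R.T+o))
np.save("bay.npy",[*o,th])
B=lambda p:np.r_[(np.array(p)[:2]-o)@R,p[2]]
print("handle in bay",B(h[0]))
for p in [(275,357),(475,308),(520,443),(308,500)]: print("lid",B(onz("top",T(*p),73)))
for p in [(267,45),(467,45)]: print("lidnear scene",B(onz("scene",S(*p),73)))
print("lid corners tri",[(B(tri(T(*a),S(*b))[0]),tri(T(*a),S(*b))[1]) for a,b in (((308,500),(467,45)),((520,443),(267,45)))])
print("vial",B(onz("top",T(82,232),64)),B(onz("scene",S(628,318),64)),"restpost",B(onz("top",T(498,243),94)))
W=lambda x,y:R@[x,y]+o
print("handle W",W(0,136),"box mid",W(-60,0),"hinge",W(103,90))
E
```

```text
handle (array([471.5, 140.6, 100.8]), np.float64(2.538516448172557))
plate [361.   52.8   6. ] [ 412.7 -113.7    6. ] [597.6 129.4   6. ] [651.7 -35.6   6. ]
bay [515.2  11.3] 17.916726257246513 resid [[ 1.3 -0.7]
 [-1.2  0.2]
 [-0.  -1. ]
 [-0.   1.5]]
handle in bay [ -1.9 136.5 100.8]
lid [-28.2  56.5  73. ]
lid [-33.6 -58.4  73. ]
lid [-112.4  -60.4   73. ]
lid [-109.3   61.2   73. ]
lidnear scene [-117.4  -58.2   73. ]
lidnear scene [-116.3   64.1   73. ]
lid corners tri [(array([-108.9,   62.2,   81.5]), np.float64(2.382433638891646)), (array([-112.1,  -58.7,   79.2]), np.float64(1.9853693585932561))]
vial [ 71.8 142.5  64. ] [ 75.8 145.   64. ] restpost [ -3.9 -78.7  94. ]
handle W [473.4 140.7] box mid [458.2  -7.2] hinge [585.6 128.6]
```

Two-view measurements agree with the text: the handle comes out at bay (-2,136,101) against an expected (0,136,100), and the plate corners fit within 1.5 mm. The bay is at (515,11) with yaw 17.9°. I'll move over to the handle with the fingers shut and write a planner for the row numbers.

apply_moves --pt "-30 -28 0 0 0 0" --pt "-30 -28 0 0 0 0" --pt "-30 -28 0 0 0 0" --pt "-30 -28 0 0 0 0" --pt "-30 -28 0 0 0 0" --pt "-30 -28 0 0 0 0" --pt "-30 -28 0 0 0 0" --pt "-30 -28 0 0 0 0" --claw -1

```text
time_s: 1.1
ee_pos: [325.3, 273.1, 231.2]
eef_rot: [-180.0, -0.0, 164.6]
ft_force: [0.5, -0.0, -1.1]
opening: -0.001
grip_force: 0.0
```

```bash
cat > plan.py <<'E'
# plan(list of (bay x,y,z, tilt deg, rows)): tool rows from the measured pose
from h import *
from scipy.spatial.transform import Rotation as Ro, Slerp
ox,oy,th=np.load("bay.npy"); Rb=Ro.from_euler("z",th)
O=np.array([ox,oy,0])
def pose():
    s=bot.state(); return np.array(s["ee_pos"]),Ro.from_euler("xyz",s["eef_rot"],degrees=True),s
def tool(t): # t = degrees tipped from pointing down towards bay +x
    return Rb*Ro.from_euler("xyz",[180,0,180],degrees=True)*Ro.from_rotvec([0,-t,0],degrees=True)
def plan(wps):
    p,r,s=pose(); b=Rb.inv().apply(p-O)
    print("t",s["time_s"],"bay pos",b.round(1),"tilt err",(tool(0).inv()*r).as_rotvec(degrees=True).round(1),"F",np.round(s["ft_force"],1),"q",np.round(s["joint_positions"],0))
    for x,y,z,t,n in wps:
        q=Rb.apply([x,y,z])+O; R=tool(t); d=(r.inv()*R).as_rotvec()/n
        for i in range(n):
            sh=(q-p)/(n-i); v=r.inv().apply(sh)
            print([*[round(float(a),0) for a in v],*[round(float(a),1) for a in np.degrees(d)]])
            p=p+r.apply(np.round(v)); r=r*Ro.from_rotvec(d)
E
python3 -c "
from plan import *
plan([(-60,136,200,0,8),(-90,136,90,45,8)])"
```

```text
t 1.1 bay pos [-100.2  307.5  231.2] tilt err [ 0.   0.  33.4] F [ 0.5 -0.  -1.1] q [ 30. -10. 101.  -0.  89. -45.]
[-16.0, -15.0, 4.0, -0.0, -0.0, -4.2]
[-15.0, -16.0, 4.0, -0.0, -0.0, -4.2]
[-14.0, -17.0, 4.0, -0.0, -0.0, -4.2]
[-12.0, -18.0, 4.0, -0.0, -0.0, -4.2]
[-11.0, -19.0, 4.0, -0.0, -0.0, -4.2]
[-9.0, -20.0, 4.0, -0.0, -0.0, -4.2]
[-8.0, -21.0, 4.0, -0.0, -0.0, -4.2]
[-7.0, -21.0, 3.0, -0.0, -0.0, -4.2]
[4.0, -0.0, 14.0, -0.0, -5.6, 0.0]
[5.0, -0.0, 13.0, -0.0, -5.6, 0.0]
[6.0, -0.0, 13.0, -0.0, -5.6, 0.0]
[8.0, -0.0, 12.0, -0.0, -5.6, 0.0]
[9.0, -0.0, 11.0, -0.0, -5.6, 0.0]
[10.0, -0.0, 10.0, -0.0, -5.6, 0.0]
[11.0, -0.0, 10.0, -0.0, -5.6, 0.0]
[11.0, -0.0, 8.0, -0.0, -5.6, 0.0]
```

apply_moves --pt "-16 -15 4 0 0 -4.2" --pt "-15 -16 4 0 0 -4.2" --pt "-14 -17 4 0 0 -4.2" --pt "-12 -18 4 0 0 -4.2" --pt "-11 -19 4 0 0 -4.2" --pt "-9 -20 4 0 0 -4.2" --pt "-8 -21 4 0 0 -4.2" --pt "-7 -21 3 0 0 -4.0"

```text
time_s: 2.1
ee_pos: [416.5, 123.3, 199.9]
eef_rot: [180.0, -0.0, -161.9]
ft_force: [0.2, -0.3, -0.4]
opening: -0.003
grip_force: 0.0
```

```bash
python3 -c "
from plan import *
plan([(-70,136,95,45,8)])"
```

```text
t 2.1 bay pos [-59.5 136.9 199.9] tilt err [-0.   0.  -0.2] F [ 0.2 -0.3 -0.4] q [   6.   -8.  102.   -0.   85. -102.]
[1.0, -0.0, 13.0, 0.0, -5.6, 0.0]
[3.0, -0.0, 13.0, 0.0, -5.6, 0.0]
[4.0, -0.0, 13.0, 0.0, -5.6, 0.0]
[5.0, -0.0, 12.0, 0.0, -5.6, 0.0]
[6.0, -0.0, 12.0, 0.0, -5.6, 0.0]
[7.0, -0.0, 11.0, 0.0, -5.6, 0.0]
[8.0, -0.0, 10.0, 0.0, -5.6, 0.0]
[10.0, -1.0, 9.0, 0.0, -5.6, 0.0]
```

apply_moves --pt "1 0 13 0 -5.6 0" --pt "3 0 13 0 -5.6 0" --pt "4 0 13 0 -5.6 0" --pt "5 0 12 0 -5.6 0" --pt "6 0 12 0 -5.6 0" --pt "7 0 11 0 -5.6 0" --pt "8 0 10 0 -5.6 0" --pt "10 -1 9 0 -5.6 0"

```text
time_s: 3.1
ee_pos: [406.4, 119.6, 94.8]
eef_rot: [-179.9, 45.0, -162.0]
ft_force: [0.8, 2.1, 0.6]
opening: -0.0
grip_force: 0.0
```

```bash
python3 -c "
from plan import *
plan([(-17,136,46,45,8)])"
```

```text
t 3.1 bay pos [-70.3 136.6  94.8] tilt err [  0.1 -45.   -0. ] F [0.8 2.1 0.6] q [  -8.  -34.  144.   35.   33. -139.]
[-0.0, -0.0, 9.0, -0.0, -0.0, 0.0]
[-0.0, -0.0, 9.0, -0.0, -0.0, 0.0]
[-1.0, -0.0, 9.0, -0.0, -0.0, 0.0]
[-0.0, -0.0, 9.0, -0.0, -0.0, 0.0]
[-1.0, -0.0, 9.0, -0.0, -0.0, 0.0]
[-0.0, -0.0, 9.0, -0.0, -0.0, 0.0]
[-1.0, -0.0, 9.0, -0.0, -0.0, 0.0]
[-0.0, -1.0, 9.0, -0.0, -0.0, 0.0]
```

apply_moves --pt "0 0 9 0 0 0" --pt "0 0 9 0 0 0" --pt "-1 0 9 0 0 0" --pt "0 0 9 0 0 0" --pt "-1 0 9 0 0 0" --pt "0 0 9 0 0 0" --pt "-1 0 9 0 0 0" --pt "0 0 9 0 0 0"

```text
time_s: 4.1
ee_pos: [457.0, 136.1, 45.9]
eef_rot: [-180.0, 44.8, -162.0]
ft_force: [1.0, 0.5, 0.3]
opening: 0.001
grip_force: 0.0
```

```bash
python3 -c "
from plan import *
w=[(-1,136,66,45,6)]
for th_ in np.linspace(.1,1.0,10):
    a=.35+th_; w.append((103-110*np.cos(a)+2,136,62+110*np.sin(a)-30,45,1 if th_>.05 else 1))
plan(w)
im=bot.capture('scene'); cv2.imwrite('pics/s1.png',cv2.resize(im[130:290,180:380],None,fx=3,fy=3))"
```

```text
t 4.1 bay pos [-17.  136.7  45.9] tilt err [ -0.  -44.8  -0. ] F [1.  0.5 0.3] q [  -3.  -16.  141.   51.   18. -154.]
[-4.0, -0.0, -0.0, 0.0, -0.0, 0.0]
[-4.0, -0.0, -1.0, 0.0, -0.0, 0.0]
[-4.0, -0.0, -0.0, 0.0, -0.0, 0.0]
[-5.0, -0.0, -1.0, 0.0, -0.0, 0.0]
[-4.0, -0.0, -0.0, 0.0, -0.0, 0.0]
[-5.0, -1.0, -1.0, 0.0, -0.0, 0.0]
[-14.0, 0.0, -5.0, 0.0, -0.0, -0.0]
[-11.0, 0.0, -3.0, -0.0, 0.0, 0.0]
[-11.0, 0.0, -2.0, 0.0, 0.0, 0.0]
[-11.0, 0.0, -1.0, 0.0, 0.0, 0.0]
[-11.0, 0.0, 0.0, 0.0, 0.0, 0.0]
[-10.0, 0.0, 2.0, 0.0, 0.0, 0.0]
[-11.0, 0.0, 2.0, 0.0, 0.0, 0.0]
[-11.0, 0.0, 3.0, 0.0, 0.0, 0.0]
[-10.0, 0.0, 5.0, 0.0, 0.0, 0.0]
[-9.0, 0.0, 5.0, 0.0, 0.0, 0.0]
```

View pics/s1.png

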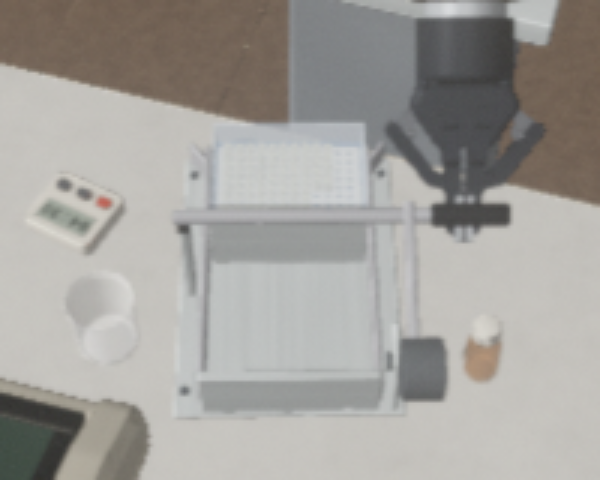

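The picture shows the shut fingertips at crop (463,238), reaching just past the handle and below it, with nothing else close. Now the lift along the arc.

apply_moves --pt "-6 0 0 0 0 0" --pt "-7 0 -1 0 0 0" --pt "-7 0 -1 0 0 0" --pt "-7 0 -1 0 0 0" --pt "-7 0 -2 0 0 0" --pt "-7 0 -2 0 0 0" --pt "-7 0 -2 0 0 0" --pt "-7 0 -2 0 0 0"

```text
time_s: 5.15
ee_pos: [486.8, 145.7, 93.4]
eef_rot: [-180.0, 44.8, -162.1]
ft_force: [-1.4, -0.2, -0.3]
opening: -0.0
grip_force: 0.6
```

```bash
python3 -c "
from plan import *
w=[]
for th_ in np.linspace(.3,1.0,16):
    a=.35+th_; w.append((103-110*np.cos(a)+2,136,62+110*np.sin(a)-30,45,1))
plan(w)"
```

```text
t 5.15 bay pos [ 14.3 136.6  93.4] tilt err [  0.  -44.8  -0. ] F [-1.4 -0.2 -0.3] q [  -0.  -17.  135.   35.   23. -136.]
[-6.0, -1.0, -1.0, 0.0, -0.2, 0.0]
[-5.0, 0.0, -1.0, -0.0, -0.0, 0.0]
[-5.0, 0.0, -0.0, 0.0, 0.0, 0.0]
[-5.0, 0.0, -0.0, 0.0, 0.0, 0.0]
[-5.0, 0.0, -0.0, 0.0, 0.0, 0.0]
[-5.0, 0.0, 0.0, 0.0, 0.0, 0.0]
[-6.0, 0.0, 1.0, 0.0, 0.0, 0.0]
[-5.0, 0.0, 1.0, 0.0, 0.0, 0.0]
[-5.0, 0.0, 1.0, 0.0, 0.0, 0.0]
[-5.0, 0.0, 1.0, 0.0, 0.0, 0.0]
[-4.0, 0.0, 2.0, 0.0, 0.0, 0.0]
[-5.0, 0.0, 1.0, 0.0, 0.0, 0.0]
[-5.0, 0.0, 2.0, 0.0, 0.0, 0.0]
[-5.0, 0.0, 3.0, 0.0, 0.0, 0.0]
[-4.0, 0.0, 2.0, 0.0, 0.0, 0.0]
[-5.0, 0.0, 3.0, 0.0, 0.0, 0.0]
```

Contact is light, as expected. Continuing along the arc.

apply_moves --pt "-6 0 -1 0 0 0" --pt "-6 0 -1 0 0 0" --pt "-7 0 0 0 0 0" --pt "-7 0 0 0 0 0" --pt "-7 0 0 0 0 0" --pt "-7 0 1 0 0 0" --pt "-7 0 1 0 0 0" --pt "-7 0 2 0 0 0"

```text
time_s: 6.15
ee_pos: [524.9, 158.0, 129.7]
eef_rot: [-180.0, 44.8, -162.1]
ft_force: [-0.0, 0.5, 1.0]
opening: -0.0
grip_force: 0.0
```

apply_moves --pt "-7 0 2 0 0 0" --pt "-7 0 3 0 0 0" --pt "-7 0 3 0 0 0" --pt "-7 0 4 0 0 0" --pt "-6 0 4 0 0 0" --pt "-5 0 4 0 0 0" --pt "0 0 0 0 0 0" --pt "0 0 0 0 0 0"

```text
time_s: 7.15
ee_pos: [564.0, 170.8, 142.5]
eef_rot: [180.0, 44.8, -162.1]
ft_force: [0.1, 0.3, 0.8]
opening: 0.001
grip_force: 0.0
```

```bash
python3 -c "
from plan import *
plan([])
im=bot.capture('scene'); cv2.imwrite('pics/s2.png',cv2.resize(im[110:290,180:380],None,fx=3,fy=3))"
```

```text
t 7.15 bay pos [ 95.5 136.7 142.5] tilt err [ -0.  -44.8  -0. ] F [0.1 0.3 0.8] q [   4.   -9.  122.   24.   25. -122.]
```

View pics/s2.png

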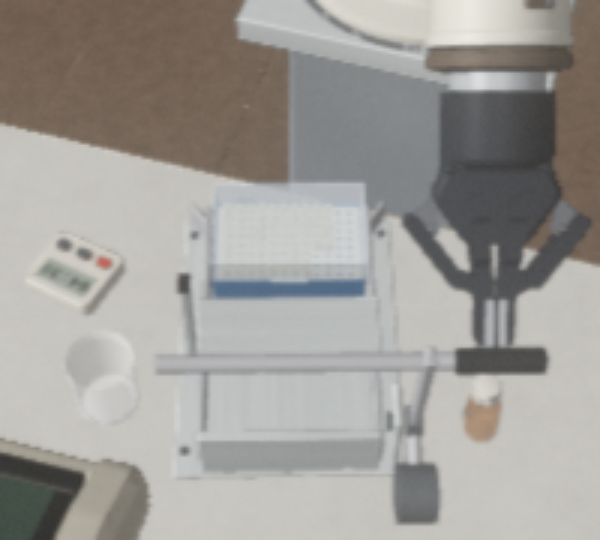

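The barrier now lies away from the fingers, with the handle at crop (500,360) and the counterweight low at (416,492). The vial, beaker and timer look unmoved. I'll back off, then go round to the near side of the box.

```bash
python3 -c "
from plan import *
plan([(50,136,187,45,3),(-70,120,220,20,5),(-155,0,150,20,8)])"
```

```text
t 7.2 bay pos [ 95.4 136.7 142.5] tilt err [ -0.  -44.8  -0. ] F [ 0.1  1.  -0.1] q [   4.   -9.  122.   24.   25. -122.]
[0.0, -0.0, -21.0, 0.0, -0.1, 0.0]
[0.0, -0.0, -21.0, 0.0, -0.1, 0.0]
[1.0, -1.0, -22.0, 0.0, -0.1, 0.0]
[12.0, -3.0, -22.0, 0.0, 5.0, 0.0]
[14.0, -3.0, -20.0, 0.0, 5.0, 0.0]
[16.0, -3.0, -19.0, 0.0, 5.0, 0.0]
[18.0, -3.0, -18.0, 0.0, 5.0, 0.0]
[18.0, -4.0, -16.0, 0.0, 5.0, 0.0]
[13.0, -15.0, 5.0, -0.0, 0.0, 0.0]
[13.0, -15.0, 5.0, -0.0, 0.0, 0.0]
[13.0, -15.0, 5.0, -0.0, 0.0, 0.0]
[13.0, -15.0, 4.0, -0.0, 0.0, 0.0]
[13.0, -15.0, 5.0, -0.0, 0.0, 0.0]
[13.0, -15.0, 4.0, -0.0, 0.0, 0.0]
[13.0, -15.0, 5.0, -0.0, 0.0, 0.0]
[13.0, -15.0, 4.0, -0.0, 0.0, 0.0]
```

apply_moves --pt "0 0 -21 0 0 0" --pt "0 0 -21 0 0 0" --pt "1 -1 -22 0 0 0" --pt "12 -3 -22 0 5 0" --pt "14 -3 -20 0 5 0" --pt "16 -3 -19 0 5 0" --pt "18 -3 -18 0 5 0" --pt "18 -4 -16 0 5 0"

```text
time_s: 8.2
ee_pos: [411.5, 103.4, 221.6]
eef_rot: [-180.0, 19.7, -162.1]
ft_force: [-0.1, -0.1, -0.6]
opening: -0.002
grip_force: 0.0
```

```bash
python3 -c "
from plan import *
plan([(-155,0,150,20,8),(-155,0,32,20,8)])
for n in('scene','top'): cv2.imwrite(f'pics/{n}3.png',bot.capture(n))
def blk(n,r):
    g=cv2.cvtColor(cv2.imread(f'pics/{n}3.png'),6);x0,y0,x1,y1=r
    p=np.argwhere(g[y0:y1,x0:x1]<70)[:,::-1].astype(np.float32)+np.float32([x0,y0]);return cv2.minAreaRect(p),len(p)
a,b=blk('scene',(331,222,366,237)),blk('top',(190,150,232,215));print(a,b)
q,g=tri(b[0][0],a[0][0]);print(Rb.inv().apply(q-O),g)
"
```

```text
t 8.2 bay pos [-70.4 119.5 221.6] tilt err [  0.  -19.7  -0. ] F [-0.1 -0.1 -0.6] q [  -1.  -24.  114.    7.   71. -110.]
[13.0, -15.0, 5.0, -0.0, -0.0, 0.0]
[13.0, -15.0, 5.0, -0.0, -0.0, 0.0]
[13.0, -15.0, 5.0, -0.0, -0.0, 0.0]
[13.0, -15.0, 5.0, -0.0, -0.0, 0.0]
[13.0, -15.0, 5.0, -0.0, -0.0, 0.0]
[13.0, -15.0, 5.0, -0.0, -0.0, 0.0]
[13.0, -15.0, 4.0, -0.0, -0.0, 0.0]
[13.0, -15.0, 5.0, -0.0, -0.0, 0.0]
[5.0, 0.0, 14.0, -0.0, 0.0, 0.0]
[5.0, 0.0, 14.0, -0.0, 0.0, 0.0]
[5.0, 0.0, 14.0, -0.0, 0.0, 0.0]
[5.0, 0.0, 14.0, -0.0, 0.0, 0.0]
[5.0, 0.0, 14.0, -0.0, 0.0, 0.0]
[5.0, 0.0, 14.0, -0.0, 0.0, 0.0]
[5.0, 0.0, 13.0, -0.0, 0.0, 0.0]
[5.0, 0.0, 14.0, -0.0, 0.0, 0.0]
(((0.0, 0.0), (0.0, 0.0), 0.0), 0) (((214.19725036621094, 172.4908447265625), (6.992132186889648, 27.872745513916016), 73.3007583618164), 195)
[103.44408968 -79.85032282 656.18437438] 368.6507536740937
```

```bash
python3 -c "
from plan import *
print(Rb.inv().apply(onz('top',(214.2,172.5),170.)-O))
a=cv2.imread('pics/scene3.png')[110:290,180:380];cv2.imwrite('pics/s3.png',cv2.resize(a,None,fx=3,fy=3))"
```

```text
[120.7713589 134.9603136 170.       ]
```

View pics/s3.png

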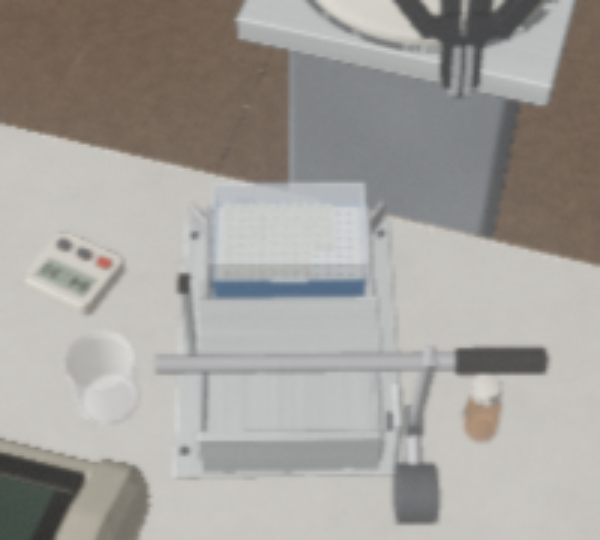

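With the arm clear, the barrier still stands raised: the handle is at crop (500,360), which gives bay (121,135) against an expected (123,136) at 1.40. Now on to the box.

apply_moves --pt "13 -15 5 0 0 0" --pt "13 -15 5 0 0 0" --pt "13 -15 5 0 0 0" --pt "13 -15 5 0 0 0" --pt "13 -15 5 0 0 0" --pt "13 -15 5 0 0 0" --pt "13 -15 4 0 0 0" --pt "13 -15 5 0 0 0"

```text
time_s: 9.3
ee_pos: [369.1, -37.0, 148.4]
eef_rot: [-179.9, 19.9, -162.1]
ft_force: [0.4, 0.2, -0.4]
opening: -0.001
grip_force: 0.0
```

apply_moves --pt "5 0 14 0 0 0" --pt "5 0 14 0 0 0" --pt "5 0 14 0 0 0" --pt "5 0 14 0 0 0" --pt "5 0 14 0 0 0" --pt "5 0 14 0 0 0" --pt "5 0 13 0 0 0" --pt "5 0 14 0 0 0"

```text
time_s: 10.3
ee_pos: [368.8, -35.9, 30.1]
eef_rot: [-180.0, 19.8, -162.0]
ft_force: [-0.0, -0.1, -0.4]
opening: -0.002
grip_force: 0.0
```

```bash
python3 -c "
from plan import *
plan([(-75,0,32,20,8)])
im=bot.capture('scene');cv2.imwrite('pics/s4.png',cv2.resize(im[110:290,180:380],None,fx=3,fy=3))"
```

```text
t 10.3 bay pos [-1.538e+02  1.000e-01  3.010e+01] tilt err [ -0.  -19.8  -0.1] F [-0.  -0.1 -0.4] q [ -31.  -19.  135.   19.   53. -149.]
[-9.0, -0.0, 3.0, 0.0, -0.0, 0.0]
[-9.0, -0.0, 3.0, 0.0, -0.0, 0.0]
[-9.0, -0.0, 3.0, 0.0, -0.0, 0.0]
[-10.0, -0.0, 3.0, 0.0, -0.0, 0.0]
[-9.0, -0.0, 3.0, 0.0, -0.0, 0.0]
[-10.0, -0.0, 3.0, 0.0, -0.0, 0.0]
[-9.0, -0.0, 4.0, 0.0, -0.0, 0.0]
[-10.0, -0.0, 3.0, 0.0, -0.0, 0.0]
```

View pics/s4.png

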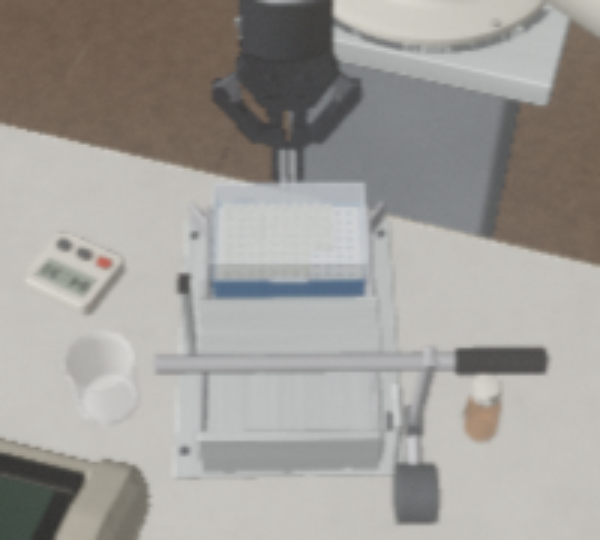

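The fingers stand centred in front of the near side of the box, at crop (289,165). Now pushing straight along bay x.

apply_moves --pt "-9 0 3 0 0 0" --pt "-9 0 3 0 0 0" --pt "-7 0 2 0 0 0" --pt "-7 0 3 0 0 0" --pt "-7 0 2 0 0 0" --pt "-7 0 3 0 0 0" --pt "-7 0 2 0 0 0" --pt "-7 0 3 0 0 0"

```text
time_s: 11.35
ee_pos: [429.8, -16.8, 31.8]
eef_rot: [-180.0, 19.8, -162.1]
ft_force: [-3.0, -2.5, 2.4]
opening: 0.002
grip_force: 1.3
```

```bash
python3 -c "
from plan import *
plan([(-38,0,30,20,8)])"
```

```text
t 11.35 bay pos [-89.9  -0.5  31.8] tilt err [  0.  -19.8  -0. ] F [-3.  -2.5  2.4] q [ -22.  -11.  128.   17.   48. -140.]
[-6.0, 0.0, 2.0, 0.0, -0.0, 0.0]
[-6.0, 0.0, 2.0, 0.0, -0.0, 0.0]
[-6.0, 0.0, 3.0, 0.0, -0.0, 0.0]
[-6.0, 0.0, 2.0, 0.0, -0.0, 0.0]
[-6.0, 0.0, 3.0, 0.0, -0.0, 0.0]
[-6.0, 0.0, 2.0, 0.0, -0.0, 0.0]
[-6.0, 0.0, 3.0, 0.0, -0.0, 0.0]
[-6.0, 0.0, 2.0, 0.0, -0.0, 0.0]
```

apply_moves --pt "-6 0 2 0 0 0" --pt "-6 0 3 0 0 0" --pt "-6 0 2 0 0 0" --pt "-6 0 3 0 0 0" --pt "-6 0 2 0 0 0" --pt "-6 0 3 0 0 0" --pt "-6 0 2 0 0 0" --pt "-6 0 3 0 0 0"

```text
time_s: 12.35
ee_pos: [479.2, -0.8, 29.2]
eef_rot: [-180.0, 19.8, -162.1]
ft_force: [-3.2, -0.7, 2.1]
opening: -0.001
grip_force: 1.3
```

apply_moves --pt "-5 0 2 0 0 0" --pt "-5 0 2 0 0 0" --pt "-5 0 2 0 0 0" --pt "-5 0 2 0 0 0" --pt "-4 0 1 0 0 0" --pt "-4 0 2 0 0 0" --pt "-4 0 1 0 0 0" --pt "-4 0 2 0 0 0"

```text
time_s: 13.35
ee_pos: [515.8, 11.1, 28.3]
eef_rot: [-180.0, 19.8, -162.1]
ft_force: [-2.5, -0.5, 2.5]
opening: 0.003
grip_force: 1.3
```

```bash
python3 -c "
from plan import *
plan([(12,0,30,20,8)])"
```

```text
t 13.35 bay pos [ 0.5 -0.4 28.3] tilt err [  0.  -19.8  -0. ] F [-2.5 -0.5  2.5] q [ -14.    1.  119.   15.   45. -131.]
[-1.0, 0.0, 0.0, -0.0, -0.0, 0.0]
[-1.0, 0.0, 0.0, -0.0, -0.0, 0.0]
[-2.0, 0.0, 0.0, -0.0, -0.0, 0.0]
[-1.0, 0.0, 0.0, -0.0, -0.0, 0.0]
[-2.0, 0.0, 1.0, -0.0, -0.0, 0.0]
[-1.0, 0.0, 0.0, -0.0, -0.0, 0.0]
[-2.0, 0.0, 1.0, -0.0, -0.0, 0.0]
[-1.0, 0.0, 0.0, -0.0, -0.0, 0.0]
```

About 12 mm remain, so I'll creep until the force shows the stop.

apply_moves --pt "-2 0 1 0 0 0" --pt "-2 0 0 0 0 0" --pt "-1 0 1 0 0 0" --pt "-1 0 0 0 0 0" --pt "-1 0 0 0 0 0" --pt "-1 0 1 0 0 0" --pt "-1 0 0 0 0 0" --pt "-1 0 0 0 0 0"

```text
time_s: 14.35
ee_pos: [525.4, 14.2, 28.7]
eef_rot: [-180.0, 19.8, -162.1]
ft_force: [-1.4, -0.2, -0.9]
opening: 0.0
grip_force: 0.6
```

```bash
python3 -c "
from plan import *
plan([])"
```

```text
t 14.35 bay pos [10.6 -0.3 28.7] tilt err [ -0.  -19.8  -0. ] F [-1.4 -0.2 -0.9] q [ -13.    2.  118.   14.   44. -130.]
```

apply_moves --pt "-0.6 0 0.2 0 0 0" --pt "-0.6 0 0.2 0 0 0" --pt "-0.5 0 0.2 0 0 0" --pt "-0.4 0 0.1 0 0 0" --pt "-0.3 0 0.1 0 0 0" --pt "0 0 0 0 0 0" --pt "0 0 0 0 0 0" --pt "0 0 0 0 0 0"

```text
time_s: 15.35
ee_pos: [526.5, 15.0, 28.4]
eef_rot: [180.0, 19.6, -162.0]
ft_force: [-20.9, -6.3, 14.1]
opening: -0.001
grip_force: 11.3
```

The force jumped to 22 N at TCP x ≈ 12 (expected about 12.7), so the box is against the stop. Backing off to check.

apply_moves --pt "1 0 0 0 0 0" --pt "3 0 -1 0 0 0" --pt "10 0 -4 0 0 0" --pt "12 0 -4 0 0 0" --pt "14 0 -5 0 0 0" --pt "14 0 -14 0 0 0" --pt "14 0 -18 0 0 0" --pt "14 0 -18 0 0 0"

```text
time_s: 16.35
ee_pos: [432.5, -15.7, 61.5]
eef_rot: [-180.0, 19.8, -162.1]
ft_force: [-1.1, 0.4, -0.7]
opening: -0.004
grip_force: 0.0
```

apply_moves --pt "14 0 -18 0 0 0" --pt "14 0 -18 0 0 0" --pt "14 0 -18 0 0 0" --pt "10 0 -18 0 0 0" --pt "5 0 -10 0 0 0" --pt "0 0 0 0 0 0" --pt "0 0 0 0 0 0" --pt "0 0 0 0 0 0"

```text
time_s: 17.35
ee_pos: [356.4, -40.3, 118.6]
eef_rot: [180.0, 19.8, -162.0]
ft_force: [-0.2, 0.0, 0.2]
opening: -0.0
grip_force: 0.0
```

```bash
python3 -c "
from plan import *
plan([])
c=[cv2.resize(bot.capture('scene')[165:280,185:365],None,fx=3.3,fy=2.6*1.27,interpolation=2)]
t=bot.capture('top');cv2.imwrite('pics/top5.png',t);cv2.imwrite('pics/s5.png',c[0])
cv2.imwrite('pics/t5.png',cv2.resize(t[145:290,205:395],None,fx=4,fy=4,interpolation=cv2.INTER_CUBIC))"
```

```text
t 17.35 bay pos [-167.    -0.2  118.6] tilt err [ -0.1 -19.8  -0. ] F [-0.2  0.   0.2] q [ -33.  -28.  129.   17.   68. -146.]
```

View pics/t5.png

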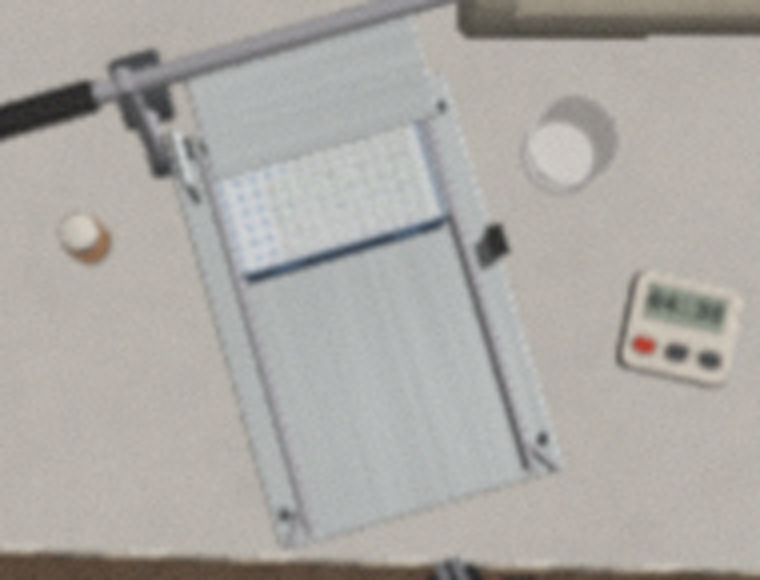

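View pics/s5.png

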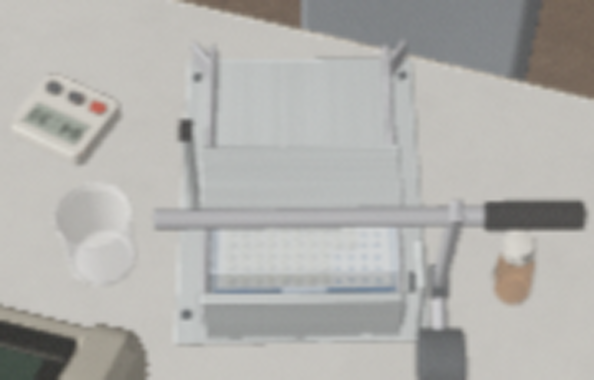

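```bash
python3 -c "
from plan import *
for p in [(245,272),(447,215)]: print(Rb.inv().apply(onz('top',T(*p),73.)-O).round(1))
for p in [(250,281),(447,225)]: print(Rb.inv().apply(onz('top',T(*p),40.)-O).round(1))
S5=lambda u,v:(185+u/3.3,165+v/3.302)
for p in [(216,288),(394,288)]: print(Rb.inv().apply(onz('scene',S5(*p),73.)-O).round(1),Rb.inv().apply(onz('scene',S5(*p),60.)-O).round(1))
for p in [(205,293),(412,295)]: print('stop',Rb.inv().apply(onz('scene',S5(*p),55.)-O).round(1))
"
```

```text
[22.4 59.3 73. ]
[ 21.  -58.6  73. ]
[20.  58.9 40. ]
[ 18.9 -60.4  40. ]
[111.6 -54.2  73. ] [104.  -55.1  60. ]
[113.1  60.5  73. ] [105.6  61.5  60. ]
stop [104.8 -62.6  55. ]
stop [108.1  73.5  55. ]
```

The near side of the box measures x ≈ 21–22 (23 when home). It is square in the rails and took 22 N firmly against the stop. The barrier is still raised, the bystanders have not moved, and the robot is clear.

```bash
python3 -c "
from workcell import bot
print(bot.close_job())"
```

```text
the job is handed in; nothing more can be done
None
```

The job is handed in at about 17 s: the barrier stays raised at its stop, the tip box is home against the back stop (near side at x ≈ 21–22 mm measured, 23 expected, and it held a 22 N push), and the vial, beaker and timer look unmoved in the final pictures.

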